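# Put the loose sockets back in their wells of the graded tray

### The arm

A 7-joint arm with a two-finger parallel gripper is mounted at the origin on the work surface. World frame = base frame: x ahead of the robot, y to its left, z up, the work surface at z = 0. Lengths are in m, angles in rad, forces in N, time in s.
With the tool pointing down it reaches from about 0.35 to 0.9 m from the base axis. Payload 19.9 kg.
Tool frame: the origin (TCP) lies at the very end of the fingers, on their centre line; the grasp point (between the pads) lies 19 mm behind it; z points along the fingers, y is the direction in which the jaws open and shut (so a half turn about z gives the same grasp; the last joint's range is limited). The gripper opens to 85 mm and grips with 20 to 120 N. Pads are 22 mm wide; open, the fingers measure 114 mm over their backs; the gripper's body (76 mm by 85 mm) begins 54 mm behind the grasp point. The pads swing forward as they close: fully open they stand 13 mm farther back than shut.
Start: joints at [-1.157, 0.417, -0.01, 1.614, 0.005, 1.111, -0.053], TCP at [0.275, 0.561, 0.231] pointing down, gripper open.
Joint ranges: [-2.81, 2.81], [-0.39, 2.02], [-1.27, 1.25], [0.06, 2.57], [-1.19, 4.33], [0.19, 2], [-2.82, 2.82]. Speed limits (rad/s): [1.89, 1.89, 2.39, 2.39, 3.01, 3.01, 3.01].

### API

Orientations are given as a unit quaternion [w, x, y, z].
In Python, from bench import telemetry, optics, ticket gives the robot as it stands. The module is installed in compiled form; this text tells all that it offers.
- The arm moves only by the tool jog_arm, never from a script. Its argument "plan" is a list of rows, each a list of 3 entries, a list of its own where there are three numbers: the turn, a rotation vector about the tool's x, y, z in rad, then the shift along the tool's x, y, z in mm, then the opening in per cent of the stroke, from 0 (shut) to 100 (fully open). In form: [[[rx, ry, rz], [tx, ty, tz], jaw], ...]. A call has 1 to 20 rows; each row is the pose to reach, as a shift and turn from the pose commanded when the call began, along the tool's axes at that moment; what a row does not reach only later rows make up. A row lasts 1/8 s, in which the tool goes at most 62.5 mm and 10.7 degrees, less where a joint would pass 70% of its speed; a pose out of reach is approached as far as the arm can. A call with a gripper value outside its range is refused whole. The fingers move at their own pace and stop on an object; "squeeze" is the grip in N (left out, the last holds). Time passes only in rows, so rows that repeat a pose let the fingers close. It gives the time, the measured TCP pose, the force and the opening at its end, in the units of the state.
- telemetry.sense(): the state, without advancing time (a new reading comes with each control period).
- optics.capture(name): name is "scene" or "top" or "wrist"; returns the picture (384x512x3 uint8, blue, green, red); there is no depth.
- optics.calibration(name): a dict with "fx", "fy", "cx", "cy" (pixels), "eye" and "rotation" of the camera in the world; the wrist camera has in their place "mount" (4x4, takes a point from camera to tool coordinates, whose origin is the TCP and whose axes are the flange's). Camera axes: x right, y down, z forward; pixel columns grow to the right and rows downward; lengths in m; the calibration is good to about 2 mm. A picture is of the moment at which its call begins: read the wrist's pose just before it. calibration takes no time and is no camera call.
- ticket.finish_job(): hands the job in, once; it reports no verdict.
The state is a dict: "time": time; "joints": joint angles; "dq": joint speeds; "joint_efforts": joint torques, N m; "position": TCP position; "ee_rot": TCP orientation; "contact_force": force on the tool from outside, world axes, zero at the start; "wrist_torque": the same for the moment, N m; "gripper_width": opening from 0.0 (shut) to 1.0 (fully open).
Only numpy, scipy, OpenCV 4.12 (cv2) and the standard library are available. Lean on these libraries where they do the work, as an engineer would, in place of code of your own. Each camera call takes 0.05 s, during which the arm holds its last target.

### The job

The yellow-banded and the red-banded deep socket are standing loose on the bench. Put each one back into the well of the socket tray that just fits its diameter, the same way up and standing fully home on the bottom of the well. The blue insert lies anywhere in the slack of its tray, so feel for each well with a light touch, never press or knock a socket hard against the tray, and leave everything else on the bench where it is.

Things in the scene. Friction and masses are not known exactly. Their poses are not given: they have to be found in the camera images.
- socket22_mid (a point): loose chrome deep socket with a yellow band, a plain upright cylinder 22 mm in diameter and 78 mm tall with a 1 mm bevel round its foot, about 0.16 kg, standing on the bench; hexagonal opening on top. The point is at its centre, 39 mm above its foot; z along its axis, upwards.
- socket22: the same yellow-banded 22 mm socket; origin at the centre of its foot, z up along its axis.
- socket26_mid (a point): loose chrome deep socket with a red band, a plain upright cylinder 26 mm in diameter and 78 mm tall with a 1 mm bevel round its foot, about 0.22 kg, standing on the bench; hexagonal opening on top. The point is at its centre, 39 mm above its foot; z along its axis, upwards.
- socket26: the same red-banded 26 mm socket; origin at the centre of its foot, z up along its axis.
- tray: fixed open tray of red steel sheet, 62 mm (its x) by 284 mm (its y) by 30 mm high; origin at the centre of its underside, z up. In it lies a blue plastic insert with one straight row of six wells along y for sockets of 18, 20, 22, 24, 26, 28 mm, in that order towards +y. The 18, 20 and 28 wells hold sockets (78 mm tall, fixed in it); the 22, 24 and 26 are empty. The 24 socket stays on the ratchet.
- tray_row (a point): point on the tray, 45 mm above its underside, at the height of the insert's flat top; axes as the tray. The insert (54 by 256 mm) is 24 mm shorter than the tray inside and lies anywhere in that slack, up to 12 mm either way along y, none along x: all wells shift together by an amount that no listed pose shows; feel or see it. Pushed along y with about 6 N it slides, up to the tray's ends.
- tray_w22 (a point): fixed point on the tray where the mouth of the 22 mm well (third from the -y end) would be with the insert midway: x 0, y -20 mm in the tray, 45 mm up. The true well is up to 12 mm from it along the tray's y. Wells are 40 mm apart, 1 mm wider than their socket, 30 mm deep (floor 15 mm above the bench): 48 mm of a seated socket stand out.
- tray_w26 (a point): the same for the 26 mm well (fifth from the -y end): x 0, y +60 mm in the tray, 45 mm up; the true well is up to 12 mm from it along the tray's y, by the same shift as the 22 mm well. The empty 24 mm well between them, at y +20 mm, is too wide for the 22 and too narrow for the 26.
- ratchet: ratchet lying on the bench beyond the tray, 235 mm long, with a 24 mm socket on it; leave it alone. Origin under the middle of its length, y along the handle towards the head.
- multitool: closed black and steel multi-tool lying on the bench near the sockets, 104 by 30 by 18 mm, long along x; leave it alone. Origin at the centre of its underside.
- pot: terracotta pot, 94 mm across and 85 mm high; leave it alone. Origin at the centre of its underside.
- spray: white spray bottle with a green head, 72 mm across and 191 mm high; leave it alone. Origin at the centre of its underside.
Not all that is in view belongs to the job. Leave any green look-alike of the socket22 alone.

How it is judged:
At the end, for the whole second after the job is handed in: Both sockets released, at rest, upright (0.1 rad), feet within 3 mm of the well floor: yellow 22 mm socket in the 22 mm well, red 26 mm socket in the 26 mm well, each within 4 mm across the tray and 16 mm along it of that well's mid position (allowing for the insert's slack) (x of socket22_mid in the frame of tray between -0.004 and 0.004 m and y of socket22_mid in the frame of tray between -0.036 and -0.004 m and z of each of socket22_mid, socket26_mid in the frame of tray below 0.057 m and angle between each of socket22_mid, socket26_mid's own z axis and vertical below 0.1 rad and linear speed of each of socket22, socket26 below 0.02 m/s and x of socket26_mid in the frame of tray between -0.004 and 0.004 m and y of socket26_mid in the frame of tray between 0.044 and 0.076 m); the robot touches nothing.
It fails at once if the yellow-banded socket is pressed or knocked against the tray, its insert or its sockets with more than 30 N (contact force between socket22 and tray above 30 N).
It fails at once if the red-banded socket is pressed or knocked against the tray, its insert or its sockets with more than 30 N (contact force between socket26 and tray above 30 N).
It fails at once if the ratchet, multi-tool, pot or spray bottle is moved by more than 20 mm (distance of any of ratchet, multitool, pot, spray from where it was at the start of the episode above 0.02 m).
It also fails if it takes over 67 s, if anything falls off the work surface, if the arm or the gripper's body presses on something with over 40 N, if the wrist force passes 120 N, or if a joint passes its speed limit or range.

## Working session

There is one attempt and no reset: what is moved stays moved. The work goes in short steps, Python scripts to look and compute and a tool call to move; the robot and the scene stay as the last step left them, time stands still between calls to the robot, and variables do not carry over. Pictures are saved under pics/ and viewed, and the job is handed in when it is done.

Besides the shell and the picture viewer there is one more tool, called after "Emit:" by a JSON object that holds its "fn" and its "kwargs". jog_arm: Moves the arm, as the interface text tells. Its arguments: {"type":"object","properties":{"plan":{"type":"array"},"squeeze":{"type":"number"}},"required":["plan"]}

```bash
mkdir -p pics; python3 - <<'E'
from bench import telemetry, optics
import cv2,numpy as np
print(telemetry.sense())
for n in ("scene","top","wrist"):
    print(n,optics.calibration(n))
    cv2.imwrite(f"pics/{n}0.png",optics.capture(n))
E
```

```text
{'time': 0.0, 'joints': array([-1.15747034,  0.41795069, -0.01030727,  1.61420656,  0.00468756,
        1.11068674, -0.05299361]), 'dq': array([ 0.00092589, -0.00065712, -0.00035425, -0.0019151 ,  0.00033573,
        0.00123665,  0.00071903]), 'joint_efforts': array([-1.31013992e-03, -8.64456367e+01,  6.78144358e-01, -4.34914756e+01,
        1.90317974e-02,  7.33172754e-03, -2.72749895e-05]), 'position': array([0.27441277, 0.56113498, 0.23066116]), 'ee_rot': array([-9.96067062e-05,  2.25451440e-01,  9.74254213e-01, -6.05546097e-04]), 'contact_force': array([ 0.18359822,  0.09857437, -0.22499999]), 'wrist_torque': array([ 0.06119436, -0.03110382,  0.0293991 ]), 'gripper_width': 0.9985876874521685}
scene {'fx': 405.37407241391196, 'fy': 405.37407241391196, 'cx': 250.098545061641, 'cy': 191.84775823837876, 'eye': array([1.13802561, 0.65082612, 0.74338944]), 'rotation': array([-0.15206464,  0.30794217,  0.84746511, -0.40478495])}
top {'fx': 477.0828033051335, 'fy': 477.0828033051335, 'cx': 259.37990116520854, 'cy': 201.401615955005, 'eye': array([ 5.05057905e-01, -4.72211462e-04,  1.20769692e+00]), 'rotation': array([-0.02285531,  0.71303799, -0.69983933,  0.03576842])}
wrist {'fx': 290.5048233306341, 'fy': 290.5048233306341, 'cx': 255.1269541138101, 'cy': 194.43785643778097, 'mount': array([[-7.11705610e-04, -9.62946814e-01, -2.69690427e-01,
         6.87880951e-02],
       [ 9.99999667e-01, -7.93217568e-04,  1.93262172e-04,
        -9.64525640e-04],
       [-4.00024377e-04, -2.69690200e-01,  9.62947058e-01,
        -1.42699152e-01],
       [ 0.00000000e+00,  0.00000000e+00,  0.00000000e+00,
         1.00000000e+00]])}
```

View pics/scene0.png

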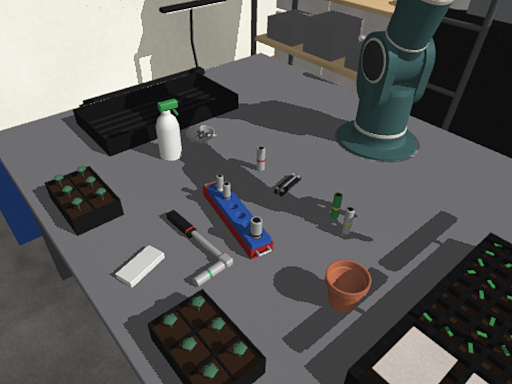

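View pics/top0.png

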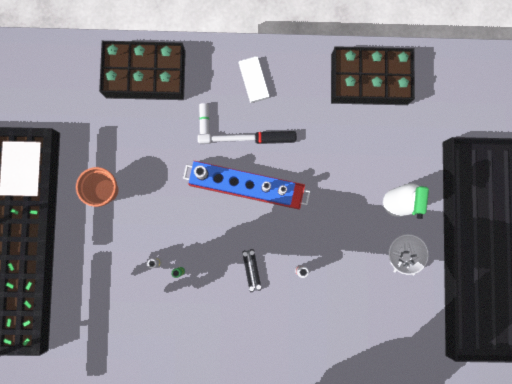

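View pics/wrist0.png

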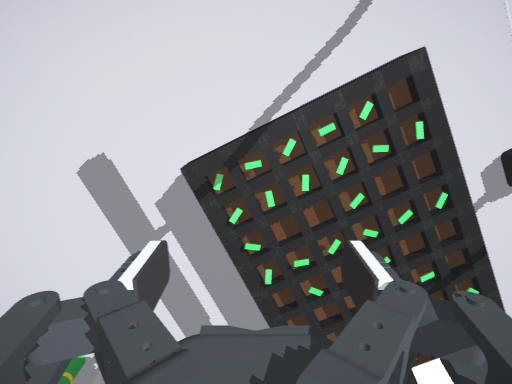

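```bash
cat > h.py <<'E'
import numpy as np,cv2
from scipy.spatial.transform import Rotation as R
from bench import telemetry, optics
def q(w): return R.from_quat(np.r_[w[1:],w[0]])
def cam(n,state=None):
    c=optics.calibration(n)
    K=np.array([[c['fx'],0,c['cx']],[0,c['fy'],c['cy']],[0,0,1]])
    if n=='wrist':
        s=state or telemetry.sense(); M=c['mount']; Rt=q(s['ee_rot']).as_matrix()
        return K,Rt@M[:3,:3],s['position']+Rt@M[:3,3]
    return K,q(c['rotation']).as_matrix(),np.array(c['eye'])
def proj(C,p):
    K,Rm,e=C; v=(np.atleast_2d(p)-e)@Rm; v=v@K.T; return v[:,:2]/v[:,2:]
def ray(C,uv,z):
    K,Rm,e=C; uv=np.atleast_2d(uv).astype(float)
    d=np.c_[uv,np.ones(len(uv))]@np.linalg.inv(K).T@Rm.T
    return e+d*((z-e[2])/d[:,2])[:,None]
E
python3 - <<'E'
from h import *
T=cam('top');S=cam('scene')
print(proj(T,[0,0,0]),proj(S,[0,0,0]))
im=cv2.imread('pics/top0.png');sc=cv2.imread('pics/scene0.png')
a=cv2.resize(im[155:215,175:315],None,fx=5.6,fy=5.6,interpolation=cv2.INTER_CUBIC)
cv2.imwrite('pics/c1.png',a[:, :784])
b=np.hstack([cv2.resize(im[y-20:y+20,x-20:x+20],(260,260),interpolation=cv2.INTER_CUBIC) for x,y in((152,263),(178,272),(302,272))])
c=np.hstack([cv2.resize(sc[y-20:y+20,x-20:x+20],(260,260),interpolation=cv2.INTER_CUBIC) for x,y in((348,218),(337,205),(262,158))])
cv2.imwrite('pics/c2.png',np.vstack([b,c]))
cv2.imwrite('pics/c3.png',cv2.resize(sc[165:265,190:290],(600,600),interpolation=cv2.INTER_CUBIC))
E
```

```text
[[246.03931304 449.12043163]] [[375.99069051 138.37933008]]
```

View pics/c1.png

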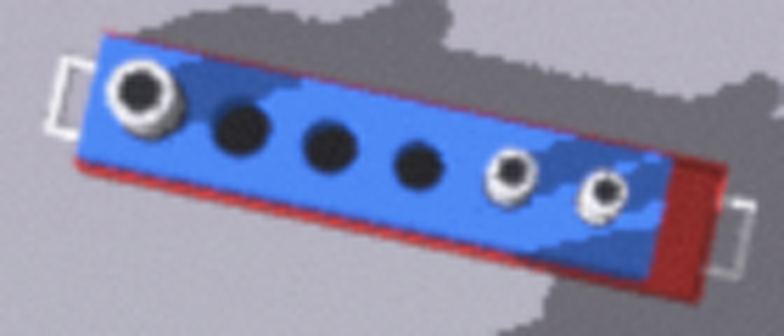

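View pics/c2.png

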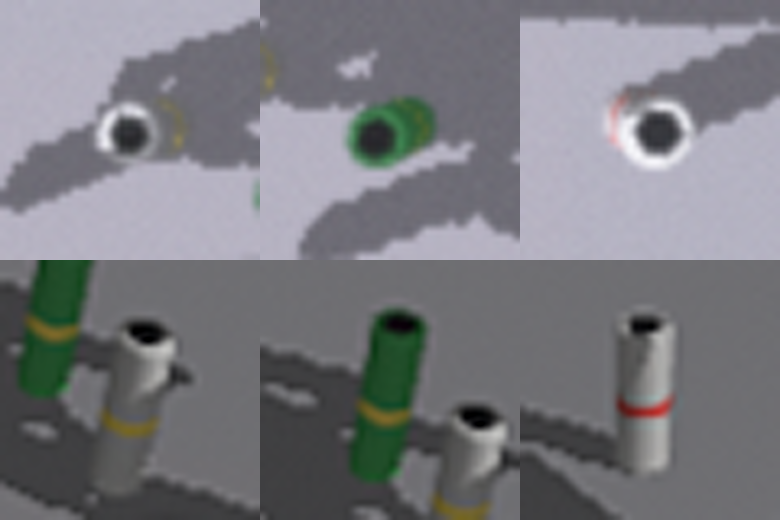

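View pics/c3.png

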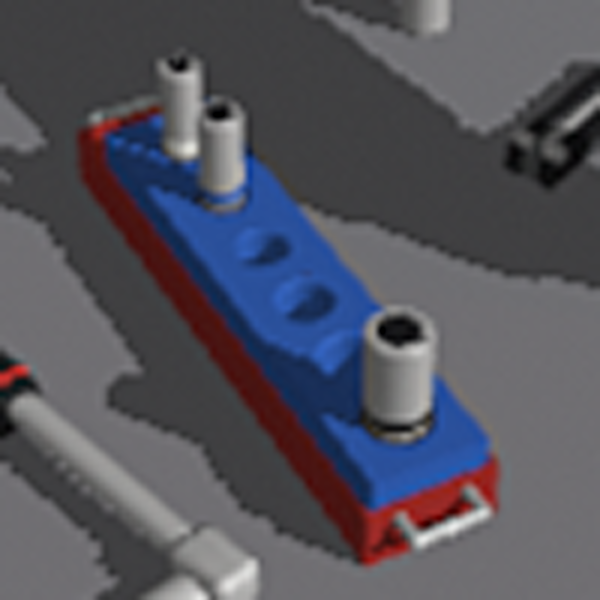

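```bash
python3 - <<'E'
from h import *
T=cam('top');S=cam('scene')
im=cv2.imread('pics/top0.png')
up=cv2.resize(im,None,fx=4,fy=4,interpolation=cv2.INTER_CUBIC)
def dark(u,v,r,thr=75):
    x0,y0=int((u-r)*4),int((v-r)*4);p=up[y0:int((v+r)*4),x0:int((u+r)*4)].max(2)
    m=(p<thr).astype(np.uint8);n,l,st,c=cv2.connectedComponentsWithStats(m)
    i=1+np.argmin([np.hypot(*(c[k]-p.shape[0]/2))-0*st[k,4] + (0 if st[k,4]>100 else 1e3) for k in range(1,n)])
    cc=(c[i]+[x0,y0]+0.5)/4-0.5
    return cc,st[i,4]/16
for nm,u,v,z,t in (('yellow',152,263,.078,90),('green',176,273,.078,40),('red',303,272,.078,90),
  ('w26',218,178,.045,75),('w24',234,181.5,.045,75),('w22',249.5,184.5,.045,75),('s28',200,171,.093,90),('s20',266.5,185.5,.093,90),('s18',283,189,.093,90)):
    c,a=dark(u,v,6,t); print(nm,c.round(1),round(a,1),ray(T,c,z)[0].round(4))
sc=cv2.imread('pics/scene0.png')
for nm,uv,z in(('yellow',(348-20+146/6.5,218-20+(333-260)/6.5),.078),('red',(262-20+(643-520)/6.5,158-20+(324-260)/6.5),.078),('green',(337-20+(402-260)/6.5,205-20+(324-260)/6.5),.078)):
    print('scene',nm,np.round(uv,1),ray(S,[uv[0]-.5,uv[1]-.5],z)[0].round(4))
hs=cv2.cvtColor(up,cv2.COLOR_BGR2HSV)
m=cv2.inRange(hs,(100,120,60),(125,255,255));m[:600]=0;m[880:]=0;m[:,:720]=0;m[:,1280:]=0
m=cv2.morphologyEx(m,cv2.MORPH_CLOSE,np.ones((60,60)))
c=max(cv2.findContours(m,0,1)[0],key=cv2.contourArea);b=cv2.minAreaRect(c)
P=ray(T,cv2.boxPoints(b)/4-.375,.045);print(P.round(4),P.mean(0))
E
```

```text
yellow [151.5 263.5] 19.6 [0.4484 0.2297 0.078 ]Traceback (most recent call last):
  File "<stdin>", line 13, in <module>
  File "<stdin>", line 8, in dark
    return _wrapfunc(a, 'argmin', axis=axis, out=out, **kwds)
    return _wrapit(obj, method, *args, **kwds)
    result = getattr(arr, method)(*args, **kwds)
ValueError: attempt to get argmin of an empty sequence
```

```bash
python3 - <<'E'
from h import *
T=cam('top');S=cam('scene')
im=cv2.imread('pics/top0.png')
up=cv2.resize(im,None,fx=4,fy=4,interpolation=cv2.INTER_CUBIC)
def dark(u,v,r,thr=75):
    x0,y0=int((u-r)*4),int((v-r)*4);p=up[y0:int((v+r)*4),x0:int((u+r)*4)].max(2)
    m=(p<thr).astype(np.uint8);n,l,st,c=cv2.connectedComponentsWithStats(m)
    if n<2: return np.array([u,v]),0
    i=1+np.argmin([np.hypot(*(c[k]-p.shape[0]/2))-0*st[k,4] + (0 if st[k,4]>100 else 1e3) for k in range(1,n)])
    cc=(c[i]+[x0,y0]+0.5)/4-0.5
    return cc,st[i,4]/16
for nm,u,v,z,t in (('yellow',152,263,.078,90),('green',176,273,.078,70),('red',303,272,.078,90),
  ('w26',218,178,.045,75),('w24',234,181.5,.045,75),('w22',249.5,184.5,.045,75),('s28',200,171,.093,90),('s20',266.5,185.5,.093,90),('s18',283,189,.093,90)):
    c,a=dark(u,v,6,t); print(nm,c.round(1),round(a,1),ray(T,c,z)[0].round(4))
for nm,uv,z in(('yellow',(348-20+146/6.5,218-20+(333-260)/6.5),.078),('red',(262-20+(643-520)/6.5,158-20+(324-260)/6.5),.078),('green',(337-20+(402-260)/6.5,205-20+(324-260)/6.5),.078)):
    print('scene',nm,np.round(uv,1),ray(S,[uv[0]-.5,uv[1]-.5],z)[0].round(4))
hs=cv2.cvtColor(up,cv2.COLOR_BGR2HSV)
m=cv2.inRange(hs,(100,120,60),(125,255,255));m[:600]=0;m[880:]=0;m[:,:720]=0;m[:,1280:]=0
m=cv2.morphologyEx(m,cv2.MORPH_CLOSE,np.ones((60,60)))
c=max(cv2.findContours(m,0,1)[0],key=cv2.contourArea);b=cv2.minAreaRect(c)
P=ray(T,cv2.boxPoints(b)/4-.375,.045);print(P.round(4),P.mean(0))
s=telemetry.sense(); print(q(s['ee_rot']).as_matrix().round(3))
E
```

```text
yellow [151.5 263.5] 19.6 [0.4484 0.2297 0.078 ]
green [175.4 272.8] 21.9 [0.4276 0.1732 0.078 ]
red [302.8 271.8] 24.1 [ 0.435  -0.1255  0.078 ]
w26 [217.7 177.7] 53.3 [0.6582 0.0823 0.045 ]
w24 [233.6 181.1] 44.9 [0.6506 0.0434 0.045 ]
w22 [249.3 184.5] 36.8 [0.6431 0.0046 0.045 ]
s28 [199.5 170.9] 30.1 [0.6672 0.1221 0.093 ]
s20 [266.1 185.1] 12.0 [ 0.6368 -0.0351  0.093 ]
s18 [282.7 188.6] 8.4 [ 0.6292 -0.0744  0.093 ]
scene yellow [350.5 209.2] [0.4501 0.2318 0.078 ]
scene red [260.9 147.8] [ 0.4356 -0.1239  0.078 ]
scene green [338.8 194.8] [0.4283 0.1758 0.078 ]
[[ 0.6431  0.1538  0.045 ]
 [ 0.6984  0.1437  0.045 ]
 [ 0.6494 -0.1076  0.045 ]
 [ 0.5944 -0.0966  0.045 ]] [0.6463159  0.02333984 0.045     ]
[[-0.898  0.439 -0.   ]
 [ 0.439  0.898 -0.001]
 [-0.    -0.001 -1.   ]]
```

```bash
cat >> h.py <<'E'
TH=-0.192
TY=np.array([-np.sin(TH),np.cos(TH),0]); TX=np.array([np.cos(TH),np.sin(TH),0])
RT=np.c_[TY,TX,[0,0,-1]]   # tool x=tray y, tool y=tray x, z down
def go(p,Rt=RT):
    s=telemetry.sense(); R0=q(s['ee_rot']).as_matrix()
    print('t',round(s['time'],2),'pos',s['position'].round(4),'turn',R.from_matrix(R0.T@Rt).as_rotvec().round(4),'shift',(R0.T@(np.array(p)-s['position'])*1e3).round(1))
E
python3 -c "
from h import *
go([.4485,.230,.2])"
```

```text
t 0.15 pos [0.2744 0.5612 0.2308] turn [-8.0000e-04  7.0000e-04  1.3081e+00] shift [-301.9 -221.1   31. ]
```

Emit:
{"fn": "jog_arm", "kwargs": {"plan": [[[0,0,1.308],[-302,-221,31],75],[[0,0,1.308],[-302,-221,31],75],[[0,0,1.308],[-302,-221,31],75],[[0,0,1.308],[-302,-221,31],75],[[0,0,1.308],[-302,-221,31],75],[[0,0,1.308],[-302,-221,31],75],[[0,0,1.308],[-302,-221,31],75],[[0,0,1.308],[-302,-221,31],75],[[0,0,1.308],[-302,-221,31],75],[[0,0,1.308],[-302,-221,31],75],[[0,0,1.308],[-302,-221,31],75],[[0,0,1.308],[-302,-221,31],75]], "squeeze": 40}}

```text
time: 1.65
position: [0.4487, 0.2304, 0.2003]
ee_rot: [0.0, 0.771, 0.636, -0.0]
contact_force: [-0.1, 0.3, 0.5]
gripper_width: 0.751
```

```bash
python3 - <<'E'
from h import *
s=telemetry.sense(); im=optics.capture('wrist'); cv2.imwrite('pics/w1.png',im)
go([.4485,.230,.041]); C=cam('wrist',s); print(proj(C,[[.4484,.2297,.078],[.4484,.2297,0]]),s['contact_force'],s['joints'].round(2))
np.save('w1.npy',np.array([s['position']]))
E
```

```text
t 1.7 pos [0.4487 0.2303 0.2003] turn [-0.      0.0001  0.0006] shift [ -0.4  -0.2 159.3]
[[255.75240316 188.43612343]
 [255.65387005 172.19455075]] [-0.09701729  0.34020744  0.4636445 ] [-0.85  0.25  0.37  1.95 -0.11  0.96 -0.63]
```

View pics/w1.png

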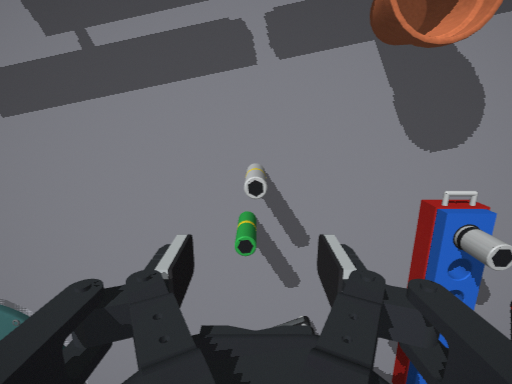

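Emit:
{"fn": "jog_arm", "kwargs": {"plan": [[[0,0,0],[0,0,50],75],[[0,0,0],[0,0,100],75],[[0,0,0],[0,0,130],75],[[0,0,0],[0,0,150],75],[[0,0,0],[-0.3,0,158],75],[[0,0,0],[-0.3,0,158],75],[[0,0,0],[-0.3,0,158],10],[[0,0,0],[-0.3,0,158],10],[[0,0,0],[-0.3,0,158],10],[[0,0,0],[-0.3,0,158],10],[[0,0,0],[-0.3,0,158],10],[[0,0,0],[-0.3,0,158],10],[[0,0,0],[-0.3,0,158],10],[[0,0,0],[-0.3,0,158],10]], "squeeze": 40}}

```text
time: 3.45
position: [0.449, 0.2303, 0.043]
ee_rot: [-0.0, 0.772, 0.636, 0.0]
contact_force: [-1.3, -1.3, 8.5]
gripper_width: 0.239
```

```bash
python3 - <<'E'
from h import *
s=telemetry.sense(); im=optics.capture('wrist'); cv2.imwrite('pics/w2.png',im);print(s['contact_force'],s['wrist_torque'])
go([.6432,.0047,.165])
E
```

```text
[-1.31019751 -1.3054866   8.54863917] [-0.07614862  0.45040797  0.02075578]
t 3.5 pos [0.449  0.2302 0.043 ] turn [ 0.0005 -0.0008  0.0001] shift [-184.3  233.7 -122.1]
```

View pics/w2.png

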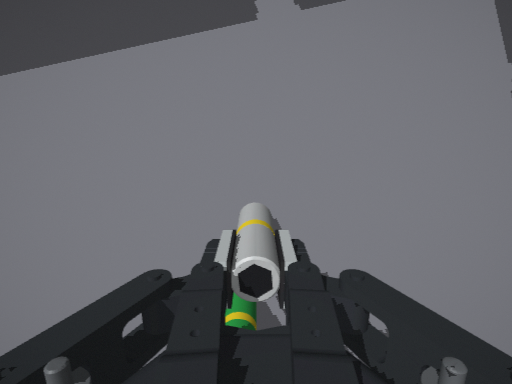

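Emit:
{"fn": "jog_arm", "kwargs": {"plan": [[[0,0,0],[0,0,-30],10],[[0,0,0],[0,0,-80],10],[[0,0,0],[0,0,-122],10],[[0,0,0],[-40,50,-122],10],[[0,0,0],[-80,100,-122],10],[[0,0,0],[-120,150,-122],10],[[0,0,0],[-155,200,-122],10],[[0,0,0],[-175,225,-122],10],[[0,0,0],[-184.3,233.7,-122],10],[[0,0,0],[-184.3,233.7,-122],10],[[0,0,0],[-184.3,233.7,-122],10],[[0,0,0],[-184.3,233.7,-122],10],[[0,0,0],[-184.3,233.7,-122],10],[[0,0,0],[-184.3,233.7,-122],10]]}}

```text
time: 5.25
position: [0.6429, 0.0048, 0.1644]
ee_rot: [0.0, 0.772, 0.636, 0.0]
contact_force: [0.6, -0.5, -1.3]
gripper_width: 0.234
```

```bash
python3 - <<'E'
from h import *
s=telemetry.sense(); im=optics.capture('wrist'); cv2.imwrite('pics/w3.png',im);cv2.imwrite('pics/s3.png',optics.capture('scene'));print(s['contact_force'],s['wrist_torque'])
go([.6432,.0047,.11]);C=cam('wrist',s); print(proj(C,[[.6431,.0046,.045],[.6506,.0434,.045],[.6582,.0823,.045]]))
E
```

```text
[ 0.58979728 -0.4827206  -1.31011066] [0.01541016 0.0146171  0.01643488]
t 5.35 pos [0.6429 0.0046 0.1643] turn [0.     0.0001 0.0001] shift [ 0.2  0.3 54.3]
[[256.18873082 188.58232645]
 [256.17058264 145.82670398]
 [256.24310813  99.27201152]]
```

View pics/w3.png

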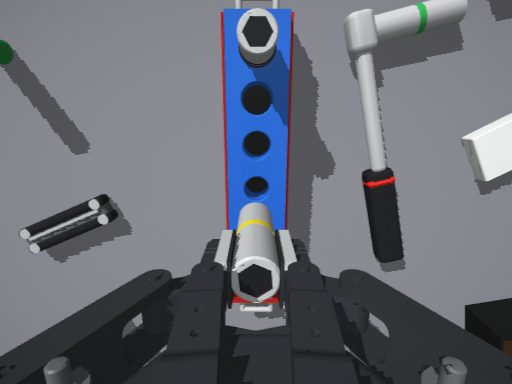

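```bash
python3 - <<'E'
from h import *
im=cv2.imread('pics/w3.png');C=cam('wrist')
u=cv2.resize(im[75:310,205:310],None,fx=5,fy=5,interpolation=cv2.INTER_CUBIC)
cv2.imwrite('pics/c4.png',u[:600,:]);cv2.imwrite('pics/c5.png',u[600:,:])
for thr in (60,110,150):
  m=(u.max(2)<thr).astype(np.uint8);n,l,st,c=cv2.connectedComponentsWithStats(m)
  for i in range(1,n):
    if 800<st[i,4]<40000 and st[i,1]<650:
      p=(c[i]+.5)/5-.5+[205,75]; P=ray(C,p,.045)[0]; bb=st[i]; p2=np.array([bb[0]+bb[2]/2,bb[1]+bb[3]/2])/5-.5+[205,75]
      print(thr,p.round(1),p2.round(1),bb[2:4]/5,ray(C,p2,.045)[0].round(4))
E
```

```text
60 [256.5  99.4] [256.5  99.3] [28.4 29.2] [0.6584 0.082  0.045 ]
60 [256.4 142.9] [256.5 142.9] [24.8 23.2] [0.6514 0.0457 0.045 ]
60 [256.3 184.3] [256.3 184.4] [21.2 15.4] [0.644  0.0083 0.045 ]
110 [256.7  97.5] [256.9  97.6] [31.6 33.4] [0.659  0.0833 0.045 ]
110 [255.9 143.5] [256.2 143.4] [27.  25.4] [0.6511 0.0453 0.045 ]
110 [255.6 186.1] [255.9 186.1] [23.6 20. ] [0.6433 0.0068 0.045 ]
150 [226.2 151.4] [226.2 152. ] [  5. 155.] [0.6231 0.0429 0.045 ]
150 [255.9 143.6] [256.  143.4] [28.2 26.6] [0.6509 0.0453 0.045 ]
150 [255.5 186.3] [255.9 186.5] [24.8 21.2] [0.6432 0.0064 0.045 ]
```

View pics/c4.png

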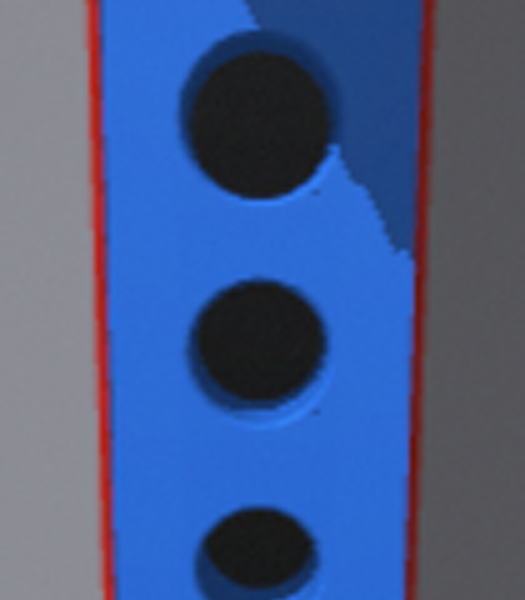

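View pics/c5.png

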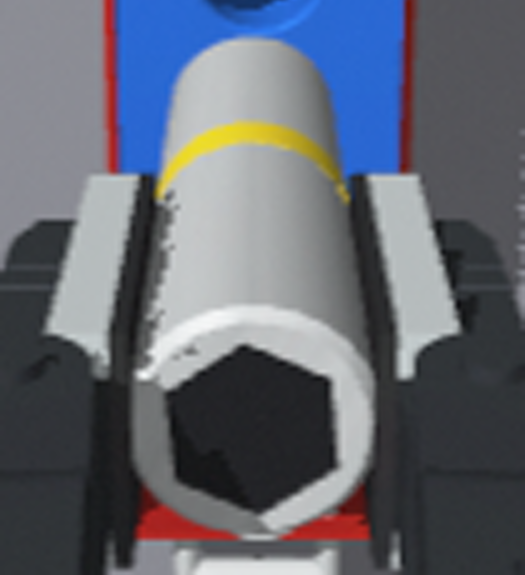

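```bash
python3 - <<'E'
from h import *
C=cam('wrist');p=telemetry.sense()['position']
for n,uv in (('24',(205+258.5/5-.5,75+352.5/5-.5)),('26',(205+261/5-.5,75+114/5-.5))):
    P=ray(C,uv,.045)[0];print(n,P.round(4), (P-(40 if n=='24' else 80)*1e-3*TY).round(4))
print(proj(C,[[p[0],p[1],p[2]+.035],[p[0],p[1],p[2]-.043]]), 'seen hex', 205+252/5-.5,75+(600+425)/5-.5)
# insert centreline from edges at rows
print([ray(C,(205+a/5-.5,75+345/5-.5),.045)[0].round(4) for a in(104,416)])
E
```

```text
24 [0.6508 0.0439 0.045 ] [0.6432 0.0046 0.045 ]
26 [0.6589 0.0836 0.045 ] [0.6437 0.005  0.045 ]
[[256.67729957 280.35664881]
 [256.14594395 216.57962768]] seen hex 254.9 279.5
[array([0.624 , 0.0505, 0.045 ]), array([0.6786, 0.0398, 0.045 ])]
```

Emit:
{"fn": "jog_arm", "kwargs": {"plan": [[[0,0,0],[0.2,0.9,30],10],[[0,0,0],[0.2,0.9,55],10],[[0,0,0],[0.2,0.9,70],10],[[0,0,0],[0.2,0.9,71],10],[[0,0,0],[0.2,0.9,72],10],[[0,0,0],[0.2,0.9,73],10],[[0,0,0],[0.2,0.9,74],10],[[0,0,0],[0.2,0.9,75],10],[[0,0,0],[0.2,0.9,76],10],[[0,0,0],[0.2,0.9,76.5],10],[[0,0,0],[0.2,0.9,77],10],[[0,0,0],[0.2,0.9,77],10]]}}

```text
time: 6.85
position: [0.6438, 0.0045, 0.0872]
ee_rot: [0.0, 0.772, 0.636, -0.0]
contact_force: [-1.2, 0.3, -2.2]
gripper_width: 0.233
```

Emit:
{"fn": "jog_arm", "kwargs": {"plan": [[[0,0,0],[0,0,0.7],10],[[0,0,0],[0,0,1.4],10],[[0,0,0],[0,0,2],10],[[0,0,0],[0,0,2],10]]}}

```text
time: 7.35
position: [0.6439, 0.0045, 0.0852]
ee_rot: [0.0, 0.772, 0.636, -0.0]
contact_force: [-0.1, 0.6, -1.2]
gripper_width: 0.237
```

Emit:
{"fn": "jog_arm", "kwargs": {"plan": [[[0,0,0],[0,0,0.7],10],[[0,0,0],[0,0,1.4],10],[[0,0,0],[0,0,2],10],[[0,0,0],[0,0,2.7],10],[[0,0,0],[0,0,3.4],10],[[0,0,0],[0,0,4],10],[[0,0,0],[0,0,4],10]]}}

```text
time: 8.22
position: [0.6438, 0.0045, 0.0812]
ee_rot: [0.0, 0.772, 0.636, -0.0]
contact_force: [0.3, 0.3, -1.1]
gripper_width: 0.238
```

Emit:
{"fn": "jog_arm", "kwargs": {"plan": [[[0,0,0],[0,0,1.5],10],[[0,0,0],[0,0,3],10],[[0,0,0],[0,0,5],10],[[0,0,0],[0,0,7],10],[[0,0,0],[0,0,9],10],[[0,0,0],[0,0,9],10]]}}

```text
time: 8.98
position: [0.6438, 0.0045, 0.0721]
ee_rot: [-0.0, 0.772, 0.636, -0.0]
contact_force: [-0.4, 0.9, -0.8]
gripper_width: 0.237
```

Emit:
{"fn": "jog_arm", "kwargs": {"plan": [[[0,0,0],[0,0,2],10],[[0,0,0],[0,0,4],10],[[0,0,0],[0,0,6],10],[[0,0,0],[0,0,8],10],[[0,0,0],[0,0,10],10],[[0,0,0],[0,0,11],10],[[0,0,0],[0,0,12],10],[[0,0,0],[0,0,12.5],10],[[0,0,0],[0,0,13],10],[[0,0,0],[0,0,13],10]]}}

```text
time: 10.22
position: [0.6439, 0.0045, 0.0593]
ee_rot: [0.0, 0.772, 0.636, -0.0]
contact_force: [0.4, 0.1, -1.7]
gripper_width: 0.233
```

Emit:
{"fn": "jog_arm", "kwargs": {"plan": [[[0,0,0],[0,0,0.5],10],[[0,0,0],[0,0,1],10],[[0,0,0],[0,0,1.5],10],[[0,0,0],[0,0,1.5],10]]}}

```text
time: 10.72
position: [0.6439, 0.0045, 0.0581]
ee_rot: [0.0, 0.772, 0.636, 0.0]
contact_force: [-1.8, 0.1, 4.1]
gripper_width: 0.237
```

Emit:
{"fn": "jog_arm", "kwargs": {"plan": [[[0,0,0],[0,0,0],30],[[0,0,0],[0,0,0],45],[[0,0,0],[0,0,0],65],[[0,0,0],[0,0,0],65],[[0,0,0],[0,0,-30],65],[[0,0,0],[0,0,-70],70],[[0,0,0],[0,0,-110],75],[[0,0,0],[0,0,-142],75],[[0,0,0],[0,0,-142],75],[[0,0,0],[0,0,-142],75]]}}

```text
time: 11.98
position: [0.6436, 0.0046, 0.1992]
ee_rot: [-0.0, 0.772, 0.636, -0.0]
contact_force: [-0.7, 0.1, -0.5]
gripper_width: 0.751
```

```bash
python3 - <<'E'
from h import *
s=telemetry.sense(); im=optics.capture('wrist'); cv2.imwrite('pics/w5.png',im)
im=optics.capture('scene');cv2.imwrite('pics/s5.png',cv2.resize(im[130:270,180:380],(800,560),interpolation=cv2.INTER_CUBIC))
go([.435,-.1255,.2])
E
```

```text
t 12.07 pos [0.6434 0.0046 0.1988] turn [-0.0014  0.0005  0.    ] shift [-167.4 -179.8   -0.9]
```

View pics/w5.png

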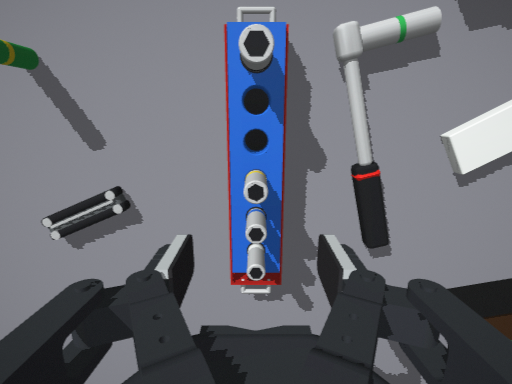

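View pics/s5.png

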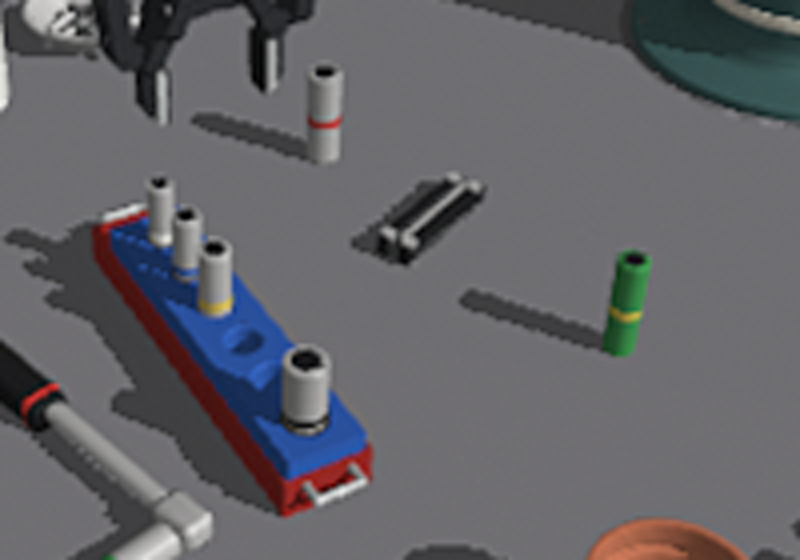

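Emit:
{"fn": "jog_arm", "kwargs": {"plan": [[[0,0,0],[-40,-45,0],75],[[0,0,0],[-80,-90,0],75],[[0,0,0],[-120,-135,0],75],[[0,0,0],[-155,-170,0],75],[[0,0,0],[-167.4,-180,0],75],[[0,0,0],[-167.4,-180,0],75],[[0,0,0],[-167.4,-180,0],75],[[0,0,0],[-167.4,-180,0],75],[[0,0,0],[-167.4,-180,0],75]]}}

```text
time: 13.2
position: [0.4356, -0.1252, 0.1997]
ee_rot: [0.0, 0.771, 0.636, -0.0]
contact_force: [1.1, -0.2, 0.2]
gripper_width: 0.752
```

```bash
python3 - <<'E'
from h import *
s=telemetry.sense(); im=optics.capture('wrist'); cv2.imwrite('pics/w6.png',im)
C=cam('wrist',s);print(proj(C,[.435,-.1255,.078]))
go([.435,-.1255,.042])
E
```

```text
[[255.38162036 188.21563962]]
t 13.25 pos [ 0.4355 -0.1252  0.1997] turn [-0.0003  0.0003  0.0006] shift [ -0.3  -0.4 157.7]
```

View pics/w6.png

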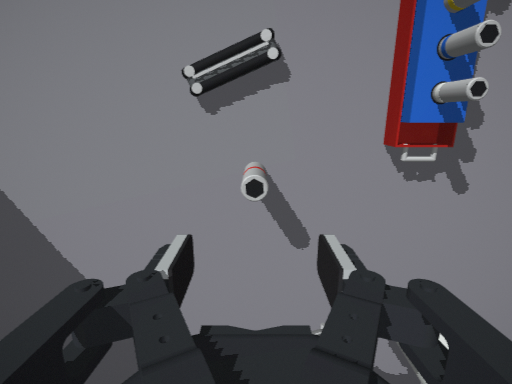

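Emit:
{"fn": "jog_arm", "kwargs": {"plan": [[[0,0,0],[0,0,50],75],[[0,0,0],[0,0,100],75],[[0,0,0],[0,0,130],75],[[0,0,0],[0,0,150],75],[[0,0,0],[-0.3,-0.3,157],75],[[0,0,0],[-0.3,-0.3,157],75],[[0,0,0],[-0.3,-0.3,157],15],[[0,0,0],[-0.3,-0.3,157],15],[[0,0,0],[-0.3,-0.3,157],15],[[0,0,0],[-0.3,-0.3,157],15],[[0,0,0],[-0.3,-0.3,157],15],[[0,0,0],[-0.3,-0.3,157],15],[[0,0,0],[-0.3,-0.3,157],15]], "squeeze": 45}}

```text
time: 14.88
position: [0.4353, -0.1257, 0.0434]
ee_rot: [0.0, 0.772, 0.636, 0.0]
contact_force: [-1.6, 0.4, 9.3]
gripper_width: 0.283
```

```bash
python3 - <<'E'
from h import *
s=telemetry.sense(); print(s['contact_force'])
go([.6592,.0830,.165])
E
```

```text
[-1.60143178  0.39805975  9.34967145]
t 14.88 pos [ 0.4353 -0.1257  0.0434] turn [ 0.001  -0.0003  0.0001] shift [ 247.6  180.1 -121.3]
```

Emit:
{"fn": "jog_arm", "kwargs": {"plan": [[[0,0,0],[0,0,-30],15],[[0,0,0],[0,0,-80],15],[[0,0,0],[0,0,-135],15],[[0,0,0],[45,33,-135],15],[[0,0,0],[90,66,-135],15],[[0,0,0],[135,99,-135],15],[[0,0,0],[180,132,-135],15],[[0,0,0],[220,160,-135],15],[[0,0,0],[242,176,-135],15],[[0,0,0],[247.6,180,-135],15],[[0,0,0],[247.6,180,-135],15],[[0,0,0],[247.6,180,-135],15],[[0,0,0],[247.6,180,-125],15],[[0,0,0],[247.6,180,-121],15],[[0,0,0],[247.6,180,-121],15],[[0,0,0],[247.6,180,-121],15]]}}

```text
time: 16.88
position: [0.6589, 0.0829, 0.1639]
ee_rot: [0.0, 0.772, 0.636, 0.0]
contact_force: [0.5, -0.3, -2.2]
gripper_width: 0.282
```

```bash
python3 - <<'E'
from h import *
s=telemetry.sense(); im=optics.capture('wrist'); cv2.imwrite('pics/w7.png',im);print(s['contact_force'])
go([.6592,.0830,.088]);C=cam('wrist',s);print(proj(C,[[*s['position'][:2],.2],[.6669,.1223,.093]]))
E
```

```text
[ 0.49112667 -0.34307755 -2.16234558]
t 16.93 pos [0.6589 0.0829 0.164 ] turn [ 0.0003  0.     -0.    ] shift [ 0.1  0.2 76. ]
[[256.69782009 281.82187086]
 [256.53402857 151.85322482]]
```

View pics/w7.png

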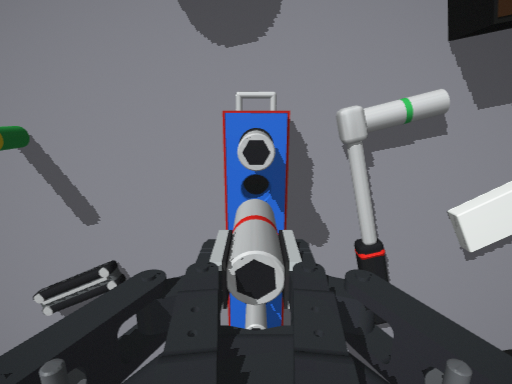

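Emit:
{"fn": "jog_arm", "kwargs": {"plan": [[[0,0,0],[0.1,0.3,30],15],[[0,0,0],[0.1,0.3,55],15],[[0,0,0],[0.1,0.3,68],15],[[0,0,0],[0.1,0.3,70],15],[[0,0,0],[0.1,0.3,71],15],[[0,0,0],[0.1,0.3,72],15],[[0,0,0],[0.1,0.3,73],15],[[0,0,0],[0.1,0.3,74],15],[[0,0,0],[0.1,0.3,75],15],[[0,0,0],[0.1,0.3,75.5],15],[[0,0,0],[0.1,0.3,76],15],[[0,0,0],[0.1,0.3,76.5],15],[[0,0,0],[0.1,0.3,76.5],15]]}}

```text
time: 18.55
position: [0.6591, 0.083, 0.0873]
ee_rot: [0.0, 0.772, 0.636, -0.0]
contact_force: [0.6, 0.3, -2.6]
gripper_width: 0.285
```

Emit:
{"fn": "jog_arm", "kwargs": {"plan": [[[0,0,0],[0,0,0.5],15],[[0,0,0],[0,0,1],15],[[0,0,0],[0,0,1.5],15],[[0,0,0],[0,0,2],15],[[0,0,0],[0,0,2],15]]}}

```text
time: 19.18
position: [0.6591, 0.083, 0.0853]
ee_rot: [0.0, 0.772, 0.636, -0.0]
contact_force: [0.1, 0.0, -2.9]
gripper_width: 0.282
```

Emit:
{"fn": "jog_arm", "kwargs": {"plan": [[[0,0,0],[0,0,0.7],15],[[0,0,0],[0,0,1.4],15],[[0,0,0],[0,0,2],15],[[0,0,0],[0,0,2.7],15],[[0,0,0],[0,0,3.4],15],[[0,0,0],[0,0,4],15],[[0,0,0],[0,0,4],15]]}}

```text
time: 20.05
position: [0.6591, 0.083, 0.0812]
ee_rot: [0.0, 0.772, 0.636, -0.0]
contact_force: [-0.2, 0.3, -2.6]
gripper_width: 0.281
```

Emit:
{"fn": "jog_arm", "kwargs": {"plan": [[[0,0,0],[0,0,1.5],15],[[0,0,0],[0,0,3],15],[[0,0,0],[0,0,5],15],[[0,0,0],[0,0,7],15],[[0,0,0],[0,0,9],15],[[0,0,0],[0,0,9],15]]}}

```text
time: 20.8
position: [0.6591, 0.0829, 0.0721]
ee_rot: [0.0, 0.772, 0.636, -0.0]
contact_force: [0.8, -0.3, -2.4]
gripper_width: 0.285
```

Emit:
{"fn": "jog_arm", "kwargs": {"plan": [[[0,0,0],[0,0,2],15],[[0,0,0],[0,0,4],15],[[0,0,0],[0,0,6],15],[[0,0,0],[0,0,8],15],[[0,0,0],[0,0,10],15],[[0,0,0],[0,0,11],15],[[0,0,0],[0,0,12],15],[[0,0,0],[0,0,12.5],15],[[0,0,0],[0,0,12.5],15]]}}

```text
time: 21.92
position: [0.6591, 0.083, 0.0598]
ee_rot: [0.0, 0.772, 0.636, -0.0]
contact_force: [0.9, 0.0, -2.7]
gripper_width: 0.287
```

Emit:
{"fn": "jog_arm", "kwargs": {"plan": [[[0,0,0],[0,0,0.5],15],[[0,0,0],[0,0,1],15],[[0,0,0],[0,0,1.5],15],[[0,0,0],[0,0,1.5],15]]}}

```text
time: 22.42
position: [0.6592, 0.083, 0.0586]
ee_rot: [0.0, 0.772, 0.636, 0.0]
contact_force: [-1.3, -0.5, 3.8]
gripper_width: 0.285
```

Floor touched; releasing.

Emit:
{"fn": "jog_arm", "kwargs": {"plan": [[[0,0,0],[0,0,0],35],[[0,0,0],[0,0,0],50],[[0,0,0],[0,0,0],70],[[0,0,0],[0,0,0],70],[[0,0,0],[0,0,-30],70],[[0,0,0],[0,0,-70],70],[[0,0,0],[0,0,-110],75],[[0,0,0],[0,0,-150],75],[[0,0,0],[-80,-60,-170],75],[[0,0,0],[-120,-100,-170],75],[[0,0,0],[-120,-100,-170],75],[[0,0,0],[-120,-100,-170],75],[[0,0,0],[-120,-100,-170],75],[[0,0,0],[-120,-100,-170],75]]}}

```text
time: 24.18
position: [0.5385, -0.0151, 0.2281]
ee_rot: [0.0, 0.771, 0.636, -0.0]
contact_force: [0.1, -0.8, -0.1]
gripper_width: 0.747
```

```bash
python3 - <<'E'
from h import *
s=telemetry.sense(); w=optics.capture('wrist')
im=optics.capture('scene');t=optics.capture('top');print(s['time'],s['contact_force'])
f=lambda a,k:cv2.resize(a,k,interpolation=cv2.INTER_CUBIC)
cv2.imwrite('pics/s8.png',np.vstack([np.hstack([f(im[160:270,190:300],(400,400)),f(w,(400,400))])]))
cv2.imwrite('pics/t8.png',f(t,(768,576)))
E
```

```text
24.175 [ 0.0578385  -0.76986656 -0.08815853]
```

View pics/s8.png

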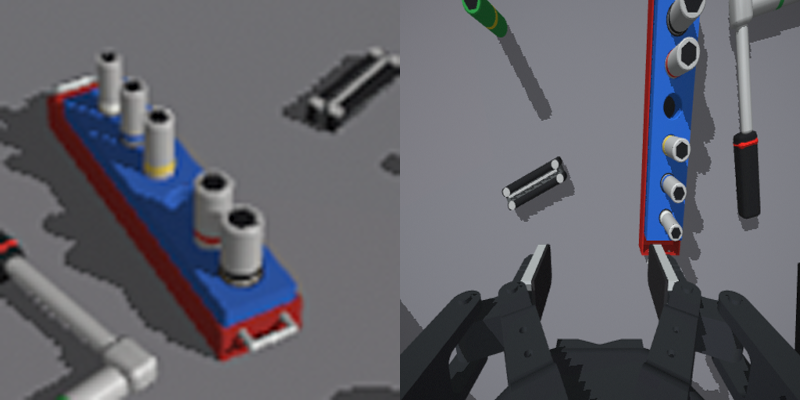

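View pics/t8.png

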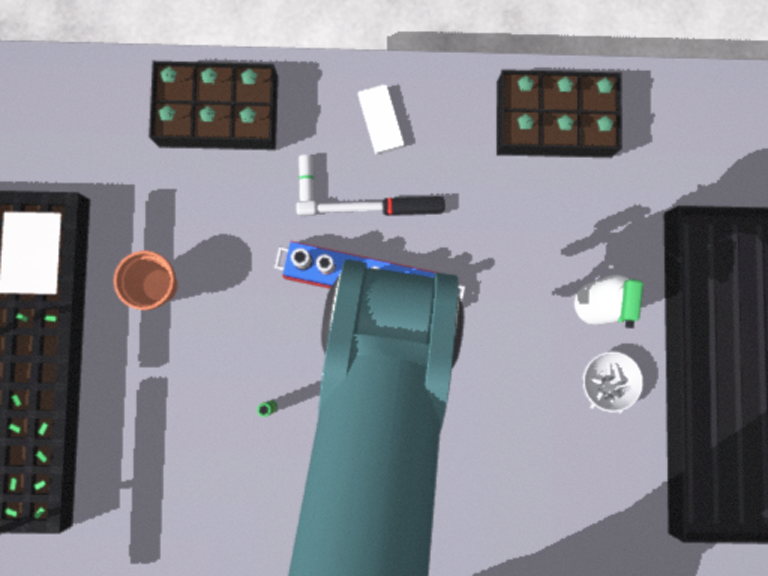

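```bash
python3 -c "
from bench import ticket
print(ticket.finish_job())"
```

```text
the job is handed in; nothing more can be done
None
```

I put the yellow-banded socket in the 22 mm well and the red-banded socket in the 26 mm well, then handed the job in at about 24 s. The hand-in gave no verdict.

- **Fit:** Both sockets entered their wells on the first descent, with no contact felt at the mouth. Each descent ended in a light touch of about 4 N, with the tool 15 mm above the height at which it had gripped that socket on the bench. That matches the well floor.
- **Final pictures:** The last scene and wrist pictures show both sockets upright and level with the fixed ones, with the gripper clear. The ratchet, multi-tool, pot, spray bottle and green look-alike look unmoved, judged by eye. In the last top view the arm hid the 22 mm well and the multi-tool, so I judged those from the other two cameras.
- **Disagreement:** The top and scene cameras differed by about 2 mm on the loose sockets, which is within the stated calibration. The held yellow socket also appeared about 0.6 mm off in the wrist view, and I allowed for that when lining up the 22 mm well. No check failed.

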